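# Change the packing bench over to its other feed, pausing at off

### The arm

A 7-joint arm with a two-finger parallel gripper is mounted at the origin on a cart in front of the work surface, level with it; the furniture and walls round the work are solid. World frame = base frame: x ahead of the robot, y to its left, z up, the work surface at z = 0. Lengths are in m, angles in rad, forces in N, time in s.
With the tool pointing down it reaches from about 0.4 to 0.85 m from the base axis. Payload 10.4 kg.
Tool frame: the origin (TCP) lies midway between the tips of the shut fingers; the grasp point (between the pads) lies 19 mm behind it; y points along the fingers, x is the direction in which the jaws open and shut, and the axes are right-handed (so a half turn about y gives the same grasp; the last joint's range is limited). The gripper opens to 87 mm and grips with 3 to 60 N. Pads are 19 mm wide; open, the fingers measure 117 mm over their backs; the gripper's body (75 mm by 190 mm) begins 51 mm behind the grasp point.
Start: joints at [-1.155, 0.332, -0.065, 1.46, 0.022, 1.35, -0.088], TCP at [0.266, 0.566, 0.192] pointing down, gripper open.
Joint ranges: [-2.6, 2.6], [-0.5, 2.12], [-1.47, 1.34], [0.16, 2.42], [-1.27, 4.41], [0.06, 2.06], [-2.6, 2.6]. Speed limits (rad/s): [2.22, 2.22, 2.79, 2.79, 3.14, 3.14, 3.14].

### API

Orientations are given as a unit quaternion [x, y, z, w].
In Python, from bench import * gives the robot as it stands.
- The arm moves only by the tool jog_arm, never from a script. Its argument "commands" is a list of rows, each an object with "translation": the shift along the world's x, y, z in mm, a list of three; "twist": the turn about the world's z in rad. A call has 1 to 20 rows; each row shifts and turns the commanded pose from where the row before left it; what a row does not reach is not made up. A row lasts 1/10 s, in which the tool goes at most 50 mm and 8.59 degrees, less where a joint would pass 70% of its speed; a pose out of reach is approached as far as the arm can. A call is refused whole if a number of a shift passes 50 or a number of a turn 0.15, either way. A call with a gripper value outside its range is refused whole. "grip" is the closure, from 0 (fully open) to 1 (shut), set as the call begins (left out, the last holds). The fingers move at their own pace and stop on an object; "grip_force" is the grip in N (left out, the last holds). Time passes only in rows, so rows that do not move let the fingers close. It gives the time, the measured TCP pose, the force and the opening at its end, in the units of the state.
- read_state(): the state, without advancing time (a new reading comes with each control period).
- camera(name): name is "scene" or "top"; returns a dict with "img" (480x640x3 uint8, red, green, blue), "fx", "fy", "cx", "cy" (pixels), "cam_to_world" (4x4, takes a point from camera to world coordinates). Camera axes: x right, y down, z forward; pixel columns grow to the right and rows downward; lengths in m; the calibration is good to about 2 mm. A picture is of the moment at which its call begins. There is no depth.
- close_job(): hands the job in, once; it reports no verdict.
The state is a dict: "time": time; "joint_positions": joint angles; "joint_vel": joint speeds; "joint_torque": joint torques, N m; "ee_pos": TCP position; "eef_rot": TCP orientation; "ft_force": force on the tool from outside, world axes, zero at the start; "torque": the same for the moment, N m; "width": finger opening in m.
Only numpy, scipy, OpenCV 4.12 (cv2) and the standard library are available. Lean on these libraries where they do the work, as an engineer would, in place of code of your own. Each camera call takes 0.05 s, during which the arm holds its last target.

### The job

Change the bench over from its left-hand feed to its right-hand feed with the large changeover switch, the one with the T-handle: bring the leaning lever to upright, which is off, let it stand still there for two full seconds, then take it all the way over to the opposite side and let go. Leave the small switch with the short plain toggle as it is.

Things in the scene. Friction and masses are not known exactly. Their poses are not given: they have to be found in the camera images.
- changeover_box: Large changeover switch: fixed grey box 90 mm deep (its x), 140 wide (its y), 60 high, on a foot plate 170 wide. Origin: centre of its underside; x to its back (away from the robot, within 0.4 rad), y to its left, z up. Fixed round about: can stacks 370 mm high (nearest at x 0.60, y 0.32, 70 mm wide), label dispenser 245 mm high (x 0.24-0.50, y -0.18-0.10). Pass high, or in front of the stacks.
- changeover_lever (a joint): Lever angle in rad; the hinge lies along the box's x, 45 mm above its origin. 0: upright (off). -0.60: stop on the box's +y side (left feed; it starts at -0.60 to -0.50). +0.60: stop on its -y side (right feed). No spring: friction keeps it where it is left; about 2 N sideways at the handle moves it.
- changeover_handle (a point): Centre of the T-handle: a black bar 22 mm in diameter, 46 mm long, lying along the box's x (the hinge direction) on top of a 10 mm steel rod. 105 mm from the hinge axis: 150 mm above the table when upright, about 132 mm at either stop, there 59 mm to the side. Can be pinched from above end to end (46 mm) or across (22 mm).
- small_toggle (a joint): Angle in rad of the toggle of the small two-way switch, which must be left alone: a grey box 62 by 74 by 44 mm with a plain steel toggle 12 mm thick and about 36 mm tall and no crossbar. It starts at -0.40 to -0.36 (leaning to its box's left); its other position is +0.40. The two switches may stand in each other's places.

How it is judged:
By the outcome, as a careful person would: the job done as asked, in the order asked, and still so for the second after the job is handed in, with the robot touching nothing.
It also fails if it takes over 38 s, if anything falls off the work surface, if the arm or the gripper's body presses on something with over 40 N, if the wrist force passes 120 N, or if a joint passes its speed limit or range.

## Working session

There is one attempt and no reset: what is moved stays moved. The work goes in short steps, Python scripts to look and compute and a tool call to move; the robot and the scene stay as the last step left them, time stands still between calls to the robot, and variables do not carry over. Pictures are saved under pics/ and viewed, and the job is handed in when it is done.

Besides the shell and the picture viewer there is one more tool, called by a JSON object that holds its "api" and its "payload", one argument or row to a line. jog_arm: Moves the arm, as the interface text tells. Its arguments: {"type":"object","properties":{"commands":{"type":"array"},"grip":{"type":"number"},"grip_force":{"type":"number"}},"required":["commands"]}

```bash
mkdir -p pics
cat > h.py <<'E'
from bench import *
import numpy as np, cv2
def snap(n,f):
    c=camera(n); cv2.imwrite(f'pics/{f}.png',cv2.cvtColor(c['img'],cv2.COLOR_RGB2BGR)); return c
def at_z(c,u,v,z):
    T=np.array(c['cam_to_world']); d=T[:3,:3]@np.array([(u-c['cx'])/c['fx'],(v-c['cy'])/c['fy'],1]); o=T[:3,3]
    return o+d*(z-o[2])/d[2]
def proj(c,p):
    T=np.array(c['cam_to_world']); q=T[:3,:3].T@(np.array(p)-T[:3,3]); return np.array([c['fx']*q[0]/q[2]+c['cx'],c['fy']*q[1]/q[2]+c['cy']])
E
python3 - <<'E'
from h import *
import pickle
a=snap('scene','s0');b=snap('top','t0')
pickle.dump((a,b),open('c.pkl','wb'))
for c in(a,b): print(c['fx'],c['cx'],c['cy'],np.round(c['cam_to_world'],3))
s=read_state();print(s)
E
```

```text
583.4035754906334 320.379361401108 249.42687450380896 [[ 0.852 -0.404  0.332  0.218]
 [-0.523 -0.64   0.563 -0.4  ]
 [-0.015 -0.654 -0.757  0.759]
 [ 0.     0.     0.     1.   ]]
438.8011056072839 332.5507104479664 231.4830671692219 [[-0.015 -0.991  0.135  0.41 ]
 [-1.     0.013 -0.014  0.092]
 [ 0.012 -0.135 -0.991  0.971]
 [ 0.     0.     0.     1.   ]]
{'time': 0.1, 'joint_positions': array([-1.15461682,  0.33280794, -0.06468957,  1.46080008,  0.02160101,
        1.34988238, -0.0885043 ]), 'joint_vel': array([-0.00068008, -0.00301813,  0.0014881 , -0.00107909, -0.00070641,
       -0.00116165, -0.00112544]), 'joint_torque': array([ 1.00434070e-03, -6.24544573e+01,  2.41326308e-02, -3.90715563e+01,
       -6.15774910e-02,  3.66077316e-02,  9.43180680e-05]), 'ee_pos': array([0.26538116, 0.56547146, 0.19096128]), 'eef_rot': array([ 0.59707577,  0.3788515 , -0.37954719, -0.59658696]), 'ft_force': array([ 0.14524798, -0.30369284,  0.16588857]), 'torque': array([-0.07413812, -0.04150978,  0.00991261]), 'width': 0.08704691035492795}
```

View pics/s0.png

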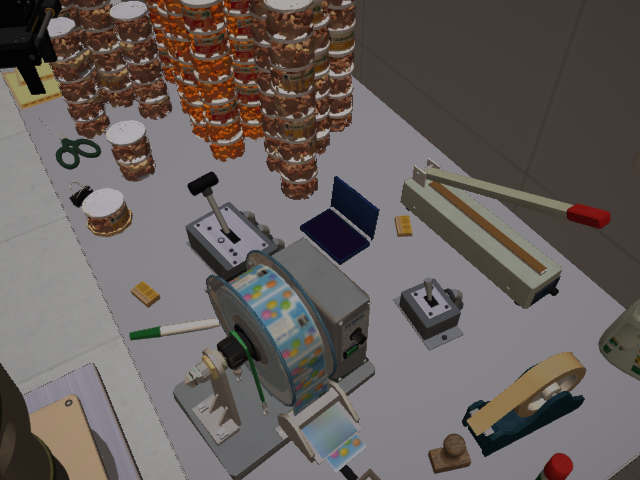

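View pics/t0.png

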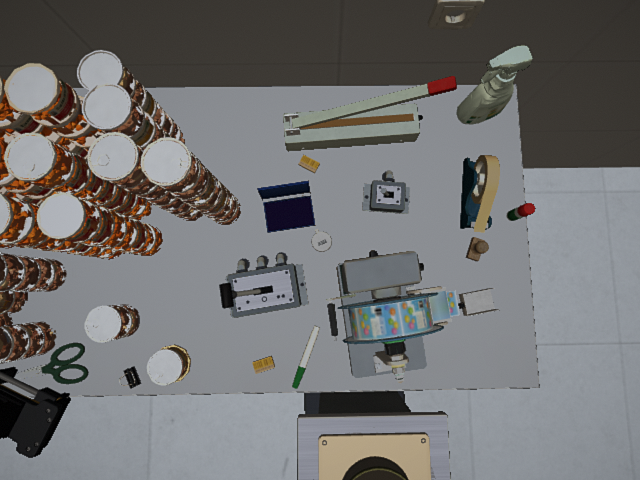

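The big switch is at about (265,288) in top and (232,238) in scene. Its black T-handle leans to +y, at top (226,296) and scene (203,183). The small toggle at top (388,195) is well away. I'll zoom in to measure.

Run:
```python
from h import *
a=cv2.imread('pics/s0.png')[160:290,170:300];b=cv2.imread('pics/t0.png')[240:340,205:335]
cv2.imwrite('pics/z0.png',np.hstack([cv2.resize(a,(390,390),interpolation=2),cv2.resize(b[:, :],(390,300),interpolation=2)[:300].copy() if 0 else cv2.copyMakeBorder(cv2.resize(b,(390,300),interpolation=2),0,90,0,0,0)]))
```

```text
(no output)
```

View pics/z0.png

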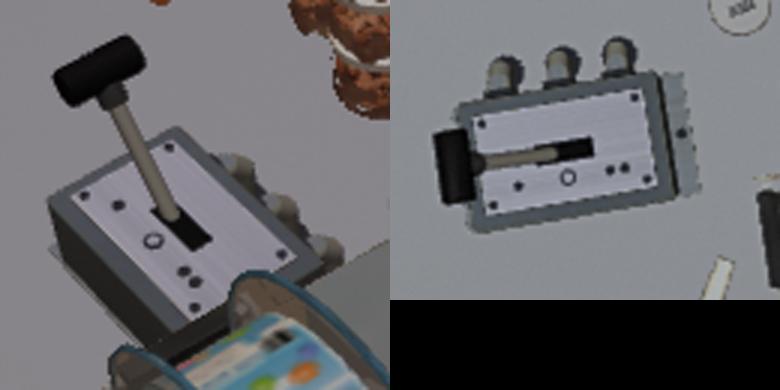

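Run:
```python
from h import *
import pickle
from scipy.optimize import least_squares
a,b=pickle.load(open('c.pkl','rb'))
top=[(227.3,275),(293.3,264),(299,307),(231.7,317.3)]
# order: back-left, back-right, front-right, front-left
P=[at_z(b,*p,.06) for p in top]; print(np.round(P,3))
print('sizes',[round(float(np.linalg.norm(P[i]-P[(i+1)%4])),3) for i in range(4)])
# scene corners: left (49,200) , back-left (178,127), front bottom (165,335)
for n,p in {'FL':(50,200),'BL':(178,127)}.items(): print(n,at_z(a,170+p[0]/3,160+p[1]/3,.06))
# handle triangulate
def f(p): return np.r_[proj(b,p)-[226.7,295.3],proj(a,p)-[202.7,183.3]]
r=least_squares(f,[.4,.2,.13]); print('handle',r.x,r.fun)
# full fit: x,y,yaw,lever
sc=[(170+178/3,160+127/3),(170+50/3,160+200/3)]
loc=[(.045,.07,.06),(.045,-.07,.06),(-.045,-.07,.06),(-.045,.07,.06)]
def W(q,l):
    c,s=np.cos(q[2]),np.sin(q[2]); return np.array([q[0]+c*l[0]-s*l[1],q[1]+s*l[0]+c*l[1],l[2]])
def hl(t): return (0,-.105*np.sin(t),.045+.105*np.cos(t))
def g(q):
    e=[proj(b,W(q,l))-p for l,p in zip(loc,top)]+[proj(a,W(q,loc[0]))-sc[0],proj(a,W(q,loc[3]))-sc[1]]
    h=W(q,hl(q[3])); e+=[proj(b,h)-[226.7,295.3],proj(a,h)-[202.7,183.3]]
    return np.concatenate(e)
r=least_squares(g,[.4,.2,0,-.55],loss='soft_l1');print(r.x,np.round(r.fun,1))
for t in(r.x[3],0,.6): print(t,np.round(W(r.x,hl(t)),4))
from scipy.spatial.transform import Rotation as R
s=read_state();print(R.from_quat(s['eef_rot']).as_matrix().round(3))
```

```text
[[0.447 0.297 0.06 ]
 [0.467 0.161 0.06 ]
 [0.379 0.15  0.06 ]
 [0.361 0.287 0.06 ]]
sizes [0.137, 0.089, 0.138, 0.086]
FL [0.3646675  0.28047975 0.06      ]
BL [0.44904729 0.29436241 0.06      ]
handle [0.40645274 0.28032323 0.13591631] [ 0.15978127 -0.46569153 -0.4115095   0.04839898]
[ 0.41431454  0.22280033  0.13035391 -0.59992129] [-0.4 -1.6  1.  -0.4  1.2  0.2  0.2  0.  -0.5 -1.5 -3.7 -1.2  0.  -0.6
 -0.2  1.5]
-0.5999212908545831 [0.4066 0.2816 0.1317]
0 [0.4143 0.2228 0.15  ]
0.6 [0.422  0.164  0.1317]
[[ 0.425 -0.    -0.905]
 [ 0.905 -0.001  0.425]
 [-0.001 -1.    -0.   ]]
```

Run:
```python
from h import *
import pickle
a,b=pickle.load(open('c.pkl','rb'))
for p in [(92,130),(120,102),(155,113),(135,176),(108,230),(228,156),(298,195)]: print('scene base',p,at_z(a,*p,0).round(3))
for p,n in [((107,324),'2can'),((167,366),'1can')]:
  for z in(.05,.1,.15): print(n,z,at_z(b,*p,z).round(3))
for p,n in [((127,133),'2can'),((104,203),'1can')]:
  for z in(.05,.1,.15): print('scene',n,z,at_z(a,*p,z).round(3))
for p in [(20,270),(32,335),(0,345)]:print(p,at_z(b,*p,.2).round(3))
for z in(.1,.2,.245): print('reel left edge',at_z(b,345,320,z).round(3), 'box',at_z(b,338,275,z).round(3))
```

```text
scene base (92, 130) [0.318 0.706 0.   ]
scene base (120, 102) [0.401 0.771 0.   ]
scene base (155, 113) [0.452 0.691 0.   ]
scene base (135, 176) [0.345 0.518 0.   ]
scene base (108, 230) [0.255 0.407 0.   ]
scene base (228, 156) [0.524 0.475 0.   ]
scene base (298, 195) [0.586 0.303 0.   ]
2can 0.05 [0.351 0.543 0.05 ]
2can 0.1 [0.354 0.519 0.1  ]
2can 0.15 [0.357 0.494 0.15 ]
1can 0.05 [0.265 0.418 0.05 ]
1can 0.1 [0.273 0.4   0.1  ]
1can 0.15 [0.281 0.383 0.15 ]
scene 2can 0.05 [0.367 0.587 0.05 ]
scene 2can 0.1 [0.356 0.517 0.1  ]
scene 2can 0.15 [0.346 0.448 0.15 ]
scene 1can 0.05 [0.267 0.42  0.05 ]
scene 1can 0.1 [0.264 0.362 0.1  ]
scene 1can 0.15 [0.26  0.304 0.15 ]
(20, 270) [0.455 0.625 0.2  ]
(32, 335) [0.344 0.596 0.2  ]
(0, 345) [0.328 0.648 0.2  ]
reel left edge [0.354 0.058 0.1  ] box [0.442 0.07  0.1  ]
reel left edge [0.361 0.062 0.2  ] box [0.438 0.073 0.2  ]
reel left edge [0.364 0.064 0.245] box [0.437 0.074 0.245]
```

Run:
```python
from h import *
b=cv2.imread('pics/t0.png')[220:480,0:320]
cv2.imwrite('pics/z1.png',cv2.resize(b,(720,585),interpolation=2))
```

```text
(no output)
```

View pics/z1.png

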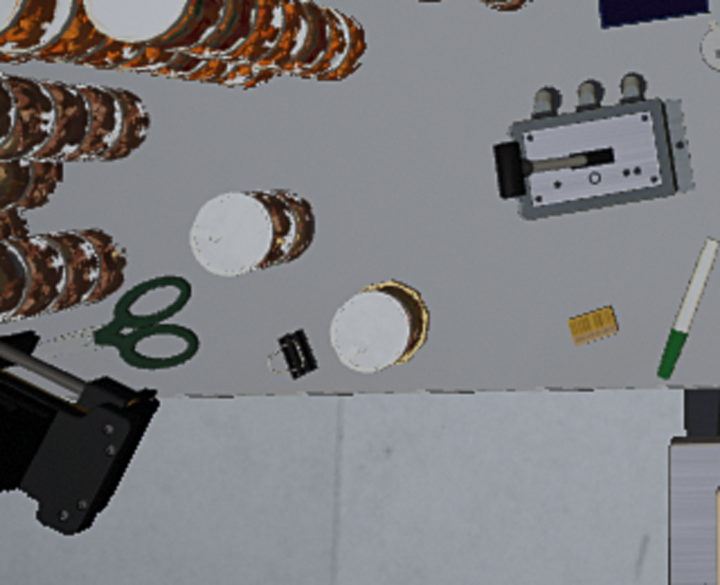

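{"api": "jog_arm", "payload": {
  "commands": [
    {"translation":[6,-28,4],"twist":-0.1},
    {"translation":[6,-28,4],"twist":-0.1},
    {"translation":[6,-28,4],"twist":-0.1},
    {"translation":[6,-28,4],"twist":-0.1},
    {"translation":[6,-28,4],"twist":-0.1},
    {"translation":[6,-28,4],"twist":-0.1},
    {"translation":[6,-28,4],"twist":-0.1},
    {"translation":[6,-28,4],"twist":-0.1},
    {"translation":[6,-28,4],"twist":-0.1},
    {"translation":[6,-28,4],"twist":-0.1}
  ],
  "grip": 0
}}

```text
time: 1.1
ee_pos: [0.3255, 0.2845, 0.2316]
eef_rot: [0.706, 0.045, -0.045, -0.706]
ft_force: [0.4, 0.2, 0.4]
width: 0.0871
```

{"api": "jog_arm", "payload": {
  "commands": [
    {"translation":[20,-1,0],"twist":0},
    {"translation":[20,-1,0],"twist":0},
    {"translation":[20,-1,0],"twist":0},
    {"translation":[15,0,0],"twist":0},
    {"translation":[6,0,-12],"twist":0},
    {"translation":[0,0,-10],"twist":0},
    {"translation":[0,0,0],"twist":0}
  ]
}}

```text
time: 1.8
ee_pos: [0.405, 0.2823, 0.2074]
eef_rot: [0.706, 0.046, -0.048, -0.705]
ft_force: [-0.3, -0.7, 0.8]
width: 0.087
```

Run:
```python
from h import *
a=snap('scene','s1');b=snap('top','t1');s=read_state();p=s['ee_pos'];print(p)
for c in(a,b): print(proj(c,p),proj(c,[.4066,.281,.132]))
A=a['img'][100:290,120:330];B=b['img'][200:390,160:370]
cv2.imwrite('pics/z2.png',cv2.cvtColor(cv2.resize(np.hstack([A,B]),(798,360),interpolation=2),cv2.COLOR_RGB2BGR))
```

```text
[0.40561445 0.28293355 0.20926283]
[192.70719776 145.87427861] [202.61640197 184.90199642]
[215.63033654 295.69956213] [226.97071355 294.74420481]
```

View pics/z2.png

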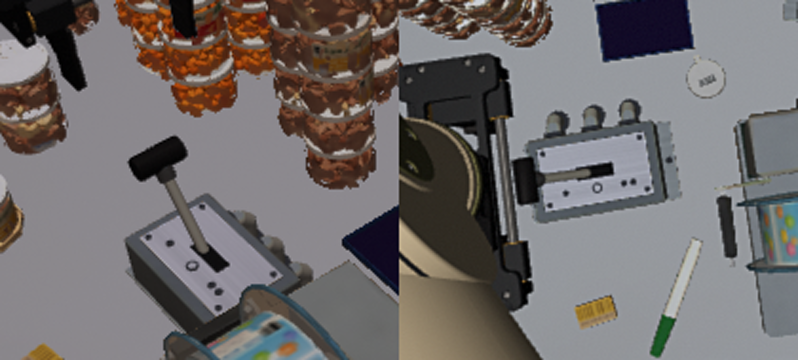

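{"api": "jog_arm", "payload": {
  "commands": [
    {"translation":[1,-1,-20],"twist":0},
    {"translation":[0,-1,-20],"twist":0},
    {"translation":[0,0,-20],"twist":0},
    {"translation":[0,0,-20],"twist":0},
    {"translation":[0,0,-20],"twist":0},
    {"translation":[0,0,0],"twist":0},
    {"translation":[0,0,0],"twist":0}
  ]
}}

```text
time: 2.6
ee_pos: [0.4074, 0.2811, 0.1104]
eef_rot: [-0.705, -0.047, 0.047, 0.706]
ft_force: [-0.1, 1.0, 0.0]
width: 0.0871
```

Run:
```python
from h import *
a=snap('scene','s2');b=snap('top','t2');s=read_state();p=s['ee_pos'];print(p,s['ft_force'])
A=a['img'][100:290,120:330];B=b['img'][200:390,160:370]
cv2.imwrite('pics/z3.png',cv2.cvtColor(cv2.resize(np.hstack([A,B]),(798,360),interpolation=2),cv2.COLOR_RGB2BGR))
```

```text
[0.40801493 0.28149481 0.11109086] [0.05716266 0.21768129 0.45989156]
```

View pics/z3.png

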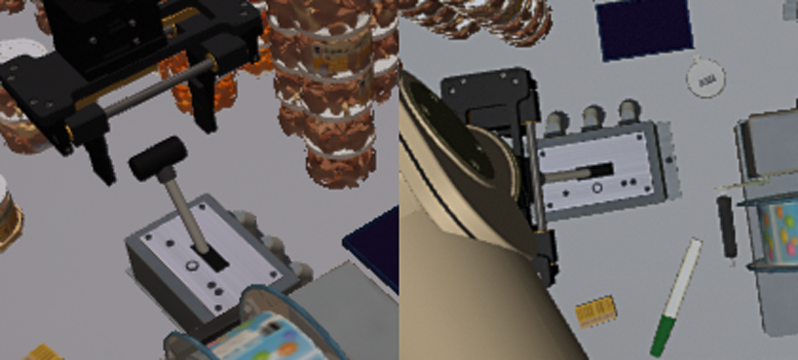

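Run:
```python
from h import *
from scipy.spatial.transform import Rotation as R
a=snap('scene','s3');b=snap('top','t3');s=read_state();p=s['ee_pos'];M=R.from_quat(s['eef_rot']).as_matrix();print(p,M.round(3),s['width'])
out=[]
for c,(r,q) in((a,(100,130)),(b,(220,150))):
    im=cv2.cvtColor(c['img'],cv2.COLOR_RGB2BGR)[r:r+140,q:q+140]; k=2.85
    im=cv2.resize(im,(399,399),interpolation=2)
    for d,col in((0,(0,0,255)),(.019,(0,255,0)),(.07,(255,255,0))):
        for o in(-.0435,0,.0435):
            u=(proj(c,p+M[:,0]*o-M[:,1]*d)-[q,r])*k; cv2.circle(im,tuple(int(v) for v in u),2,col,-1)
    out.append(im)
cv2.imwrite('pics/z4.png',np.hstack(out))
```

```text
[0.40802553 0.28134531 0.1108551 ] [[ 0.991  0.001 -0.132]
 [ 0.132  0.001  0.991]
 [ 0.002 -1.     0.001]] 0.08699861080736093
```

View pics/z4.png

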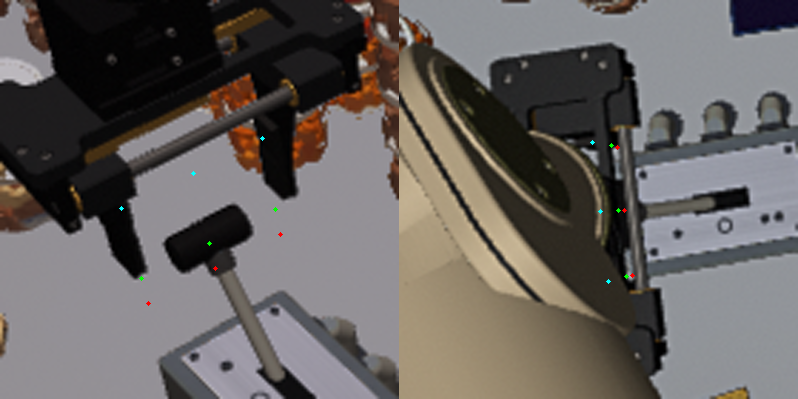

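{"api": "jog_arm", "payload": {
  "commands": [
    {"translation":[-1,0,-12],"twist":0},
    {"translation":[0,0,0],"twist":0},
    {"translation":[0,0,0],"twist":0}
  ]
}}

```text
time: 3.1
ee_pos: [0.4062, 0.2806, 0.0972]
eef_rot: [0.706, 0.046, -0.047, -0.705]
ft_force: [-0.1, -1.6, 0.1]
width: 0.0868
```

{"api": "jog_arm", "payload": {
  "commands": [
    {"translation":[0,0,0],"twist":0},
    {"translation":[0,0,0],"twist":0},
    {"translation":[0,0,0],"twist":0},
    {"translation":[0,0,0],"twist":0},
    {"translation":[0,0,0],"twist":0},
    {"translation":[0,0,0],"twist":0},
    {"translation":[0,0,0],"twist":0},
    {"translation":[0,0,0],"twist":0}
  ],
  "grip": 1,
  "grip_force": 20
}}

```text
time: 3.9
ee_pos: [0.4077, 0.2809, 0.0979]
eef_rot: [-0.705, -0.047, 0.046, 0.706]
ft_force: [6.6, 0.9, -3.0]
width: 0.0462
```

```bash
cat > ov.py <<'E'
from h import *
import sys
from scipy.spatial.transform import Rotation as R
def ov(f):
    a=snap('scene','s'+f);b=snap('top','t'+f);s=read_state();p=s['ee_pos'];M=R.from_quat(s['eef_rot']).as_matrix();print(s['time'],p,s['width'],s['ft_force'])
    out=[]
    for c,(r,q) in((a,(100,130)),(b,(220,180))):
        im=cv2.cvtColor(c['img'],cv2.COLOR_RGB2BGR)[r:r+140,q:q+140]; k=2.85
        im=cv2.resize(im,(399,399),interpolation=2)
        for d,col in((0,(0,0,255)),(.019,(0,255,0))):
            for o in(-s['width']/2,0,s['width']/2):
                u=(proj(c,p+M[:,0]*o-M[:,1]*d)-[q,r])*k; cv2.circle(im,tuple(int(v) for v in u),2,col,-1)
        out.append(im)
    cv2.imwrite('pics/z%s.png'%f,np.hstack(out))
if __name__=='__main__': ov(sys.argv[1])
E
python3 ov.py 5
```

```text
4.0 [0.40777813 0.28084127 0.09787802] 0.045670468631726316 [ 5.65847499  1.23166008 -3.24280074]
```

View pics/z5.png

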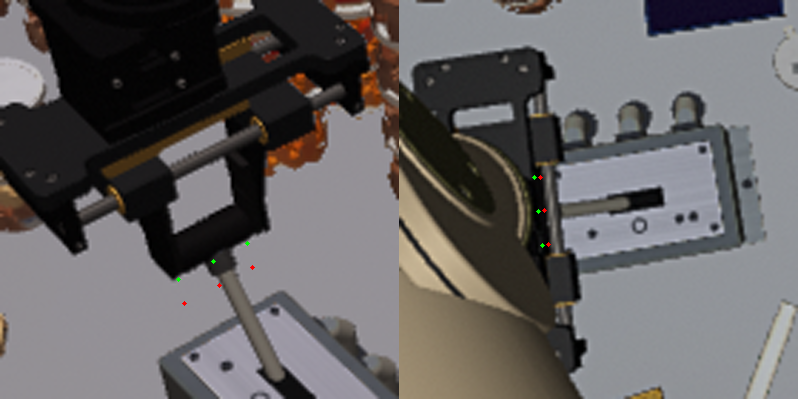

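The bar is pinched end to end (width 46 mm). Next I swing it along its arc to upright.

{"api": "jog_arm", "payload": {
  "commands": [
    {"translation":[0.5,-4.3,2.6],"twist":0},
    {"translation":[0.5,-4.3,2.6],"twist":0},
    {"translation":[0.6,-4.5,2.2],"twist":0},
    {"translation":[0.6,-4.5,2.2],"twist":0},
    {"translation":[0.6,-4.8,1.7],"twist":0},
    {"translation":[0.6,-4.8,1.7],"twist":0},
    {"translation":[0.7,-4.9,1.3],"twist":0},
    {"translation":[0.7,-4.9,1.3],"twist":0},
    {"translation":[0.7,-4.9,0.7],"twist":0},
    {"translation":[0.7,-4.9,0.7],"twist":0},
    {"translation":[0.7,-4.0,0.3],"twist":0},
    {"translation":[0.4,-3.0,0.2],"twist":0},
    {"translation":[0,0,0],"twist":0}
  ]
}}

```text
time: 5.3
ee_pos: [0.4159, 0.2277, 0.1161]
eef_rot: [-0.705, -0.048, 0.045, 0.706]
ft_force: [7.9, 2.1, -1.4]
width: 0.0458
```

```bash
python3 ov.py 6
```

```text
5.4 [0.41596874 0.22764031 0.11611326] 0.0456237222225925 [ 8.3835984   0.72482911 -0.5724294 ]
```

View pics/z6.png

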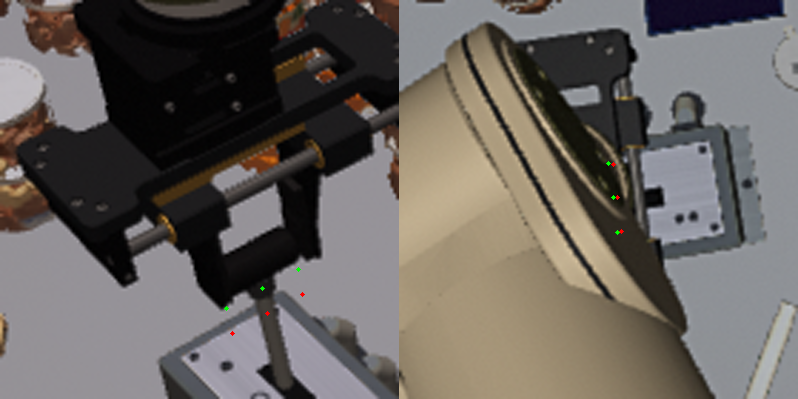

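Run:
```python
from h import *
import pickle
a,b=pickle.load(open('c.pkl','rb'))
def z(f,r,q,h,w,k): return cv2.resize(cv2.imread(f'pics/{f}.png')[r:r+h,q:q+w],(w*k,h*k),interpolation=2)
cv2.imwrite('pics/z7a.png',z('t0',250,215,75,100,8))
cv2.imwrite('pics/z7b.png',np.hstack([z('s0',165,180,100,100,4),z('s6',165,180,100,100,4)]))
```

```text
(no output)
```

View pics/z7a.png

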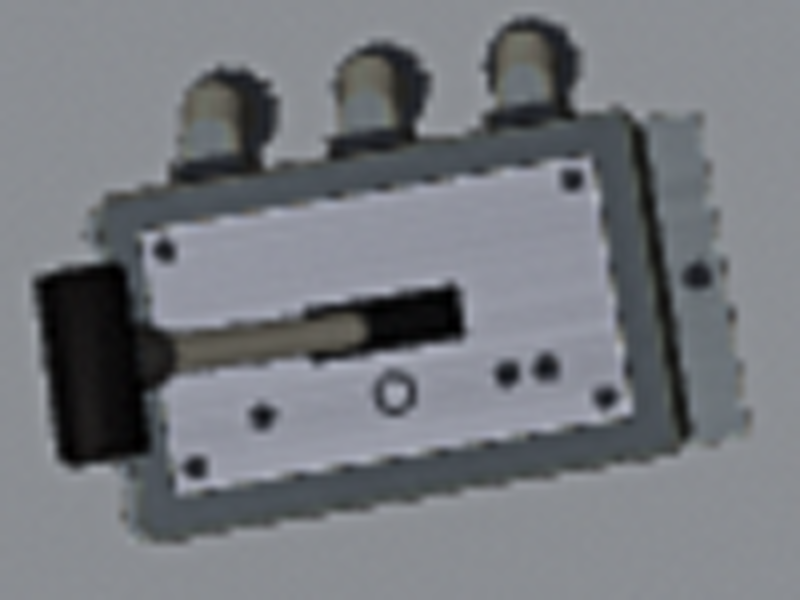

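View pics/z7b.png

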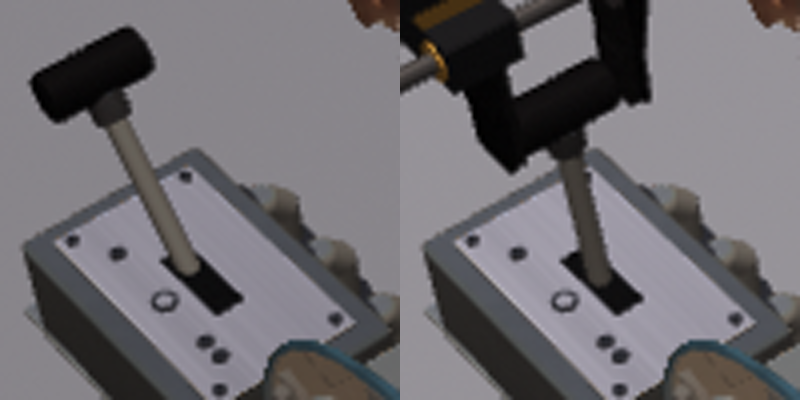

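```bash
cat > fit.py <<'E'
from h import *
import pickle
from scipy.optimize import least_squares
a,b=pickle.load(open('c.pkl','rb'))
tp=[np.array(p)/8+[215,250] for p in((165,250),(571,180),(606,397),(196,467))]
sp=[np.array(p)/4+[180,165] for p in((185,177),(336,319),(220,390),(72,241))]
def W(q,l):
    c,s=np.cos(q[2]),np.sin(q[2]); return np.array([q[0]+c*l[0]-s*l[1],q[1]+s*l[0]+c*l[1],l[2]])
sg=[(1,1),(1,-1),(-1,-1),(-1,1)]
def g(q): # x,y,yaw,hx,hy, scene px bias
    e=[]
    for (i,j),t,s in zip(sg,tp,sp):
        w=W(q,(i*q[3],j*q[4],.061)); e+=[proj(b,w)-t,proj(a,w)-s]
    return np.concatenate(e)
r=least_squares(g,[.414,.223,.13,.03,.06]);q=r.x
def pt(q,t,d): return W(q,(0,-d*np.sin(t),.045+d*np.cos(t)))
if __name__=='__main__':
    print(q.round(4),r.fun.round(1))
    # separate
    for c,ps in((b,tp),(a,sp)):
        f=lambda x:np.concatenate([proj(c,W(x,(i*x[3],j*x[4],.061)))-t for (i,j),t in zip(sg,ps)])
        rr=least_squares(f,q);print(rr.x.round(4),rr.fun.round(1))
        qq=rr.x
        if c is b: h=np.array([92,362])/8+[215,250]; print('theta0 top',least_squares(lambda t:proj(b,pt(qq,t[0],.105))-h,[-.55]).x)
        else:
            h=np.array([93,75])/4+[180,165]; print('theta0 scene',least_squares(lambda t:proj(a,pt(qq,t[0],.105))-h,[-.55]).x)
            for t in(-.15,-.1,-.05,0,.05): print(t,[((proj(a,pt(qq,t,d))-[180,165])*4+[400,0]).round(0) for d in(.02,.075,.105)])
E
python3 fit.py
```

```text
[0.4161 0.2237 0.1566 0.028  0.0528] [-0.2 -1.  -0.6  0.7 -0.2 -1.1 -0.7  0.6 -0.2 -1.1 -0.6  0.7 -0.2 -0.9
 -0.5  0.7]
[0.414  0.2232 0.1549 0.028  0.0528] [ 0.  -0.   0.1  0.  -0.1 -0.1 -0.   0.1]
theta0 top [-0.59948078]
[0.4176 0.2245 0.1566 0.0281 0.053 ] [ 0.  -0.  -0.1 -0.1  0.   0.1  0.  -0. ]
theta0 scene [-0.59627629]
-0.15 [array([596., 269.]), array([566., 163.]), array([548., 101.])]
-0.1 [array([598., 270.]), array([571., 167.]), array([555., 107.])]
-0.05 [array([599., 271.]), array([576., 172.]), array([563., 113.])]
0 [array([601., 273.]), array([582., 177.]), array([571., 120.])]
0.05 [array([602., 274.]), array([587., 182.]), array([579., 128.])]
```

```bash
cat > lev.py <<'E'
from fit import *
import sys
f=lambda x:np.concatenate([proj(a,W(x,(i*x[3],j*x[4],.061)))-t for (i,j),t in zip(sg,sp)])
qa=least_squares(f,q).x
def draw(name,ts,out):
    k=8;o=np.array([295-0-95,170]) ; o=np.array([190,165]) if len(sys.argv)<4 else np.array([int(v) for v in sys.argv[3].split(',')])
    im=cv2.imread(f'pics/{name}.png')[o[1]:o[1]+75,o[0]:o[0]+100]; im=cv2.resize(im,(800,600),interpolation=2)
    for t,c in zip(ts,[(0,0,255),(0,255,0),(255,255,0)]):
        u=[tuple(((proj(a,pt(qa,t,d))-o+.5)*k-.5).astype(int)) for d in(.017,.105)]
        cv2.line(im,*u,c,1); cv2.circle(im,u[1],4,c,1)
    cv2.imwrite(f'pics/{out}.png',im)
E
cat > rod.py <<'E'
import sys; f,out=sys.argv[1:3]; ts=[float(v) for v in sys.argv[3].split(',')]
sys.argv=['x']
from lev import *
draw(f,ts,out)
E
python3 rod.py s6 z8 -0.15,-0.075,0
```

```text
[ WARN:0@0.385] global loadsave.cpp:275 findDecoder imread_('pics/<function <lambda> at 0x7f07118b8040>.png'): can't open/read file: check file path/integrity
Traceback (most recent call last):
  File "rod.py", line 4, in <module>
    draw(f,ts,out)
    ~~~~^^^^^^^^^^
  File "lev.py", line 7, in draw
    im=cv2.imread(f'pics/{name}.png')[o[1]:o[1]+75,o[0]:o[0]+100]; im=cv2.resize(im,(800,600),interpolation=2)
       ~~~~~~~~~~~~~~~~~~~~~~~~~~~~~~^^^^^^^^^^^^^^^^^^^^^^^^^^^^
TypeError: 'NoneType' object is not subscriptable
```

```bash
sed -i 's/; f,out=/; fn,out=/; s/draw(f,/draw(fn,/' rod.py; python3 rod.py s6 z8 -0.15,-0.075,0
```

```text
(no output)
```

View pics/z8.png

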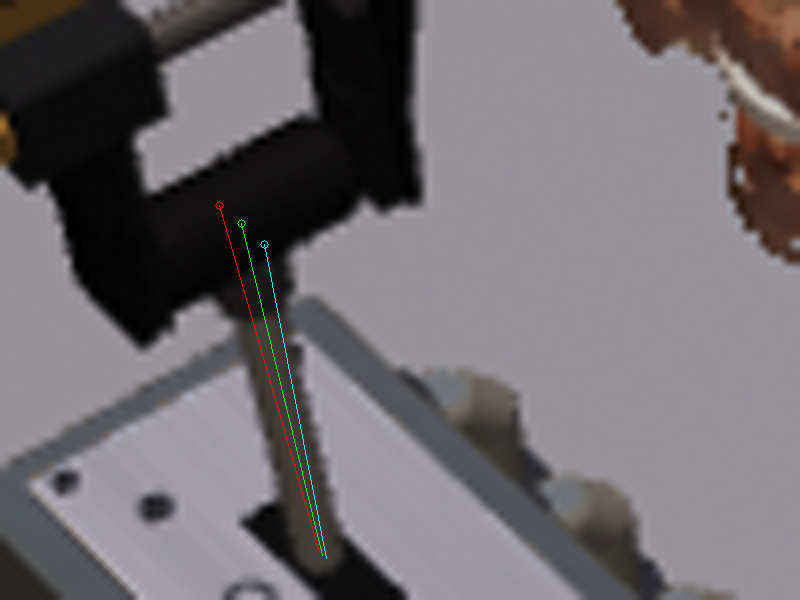

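{"api": "jog_arm", "payload": {
  "commands": [
    {"translation":[0.4,-2.7,0.1],"twist":0},
    {"translation":[0.4,-2.6,0],"twist":0},
    {"translation":[0,0,0],"twist":0},
    {"translation":[0,0,0],"twist":0}
  ]
}}

```text
time: 5.8
ee_pos: [0.4168, 0.2227, 0.1163]
eef_rot: [-0.705, -0.048, 0.045, 0.706]
ft_force: [6.9, 3.4, -0.6]
width: 0.0462
```

```bash
python3 ov.py 9; python3 rod.py s9 z10 -0.075,0,0.075
```

```text
5.9 [0.41678237 0.22266343 0.11632746] 0.045555243631032756 [7.29026785 1.87759258 0.02270202]
```

View pics/z10.png

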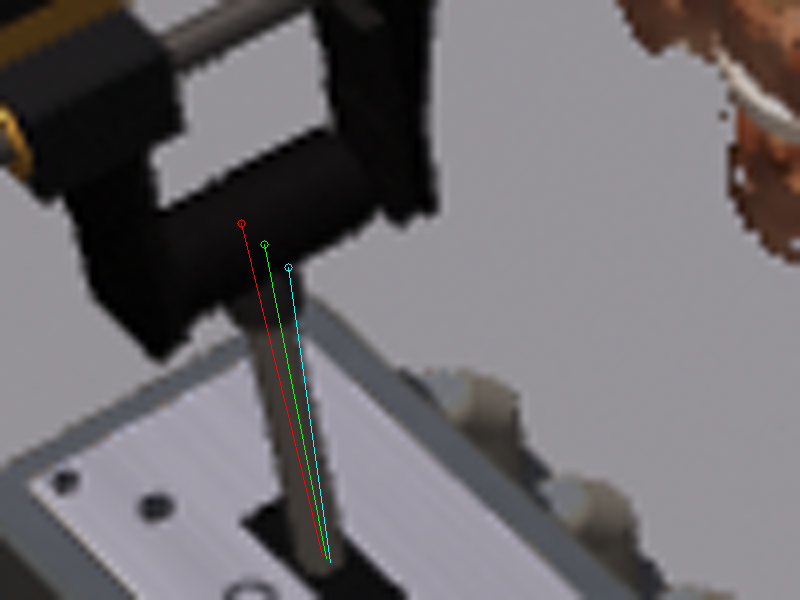

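```bash
cat > bar.py <<'E'
import sys; jobs=[v.split(':') for v in sys.argv[1:-1]];out=sys.argv[-1]; sys.argv=['x']
from lev import *
ims=[]
for n,t in jobs:
    t=float(t);k=6;o=np.array([185,165]); im=cv2.imread(f'pics/{n}.png')[o[1]:o[1]+90,o[0]:o[0]+66]; im=cv2.resize(im,None,fx=k,fy=k,interpolation=2)
    im=cv2.convertScaleAbs(im,alpha=1.3,beta=25)
    h=pt(qa,t,.105); ax=np.array([np.cos(qa[2]),np.sin(qa[2]),0]); cam=np.array(a['cam_to_world'])[:3,3]
    n1=np.cross(ax,cam-h);n1/=np.linalg.norm(n1)
    P=lambda p:tuple(((proj(a,p)-o+.5)*k-.5).astype(int))
    c=[P(h+ax*i*.023+n1*j*.011) for i,j in sg]
    for i in range(4): cv2.line(im,c[i],c[(i+1)%4],(0,255,255),1)
    cv2.line(im,P(pt(qa,t,.017)),P(h),(0,255,0),1); ims.append(im)
cv2.imwrite(f'pics/{out}.png',np.hstack(ims))
E
python3 bar.py s0:-0.598 s9:0 z11
```

```text
(no output)
```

View pics/z11.png

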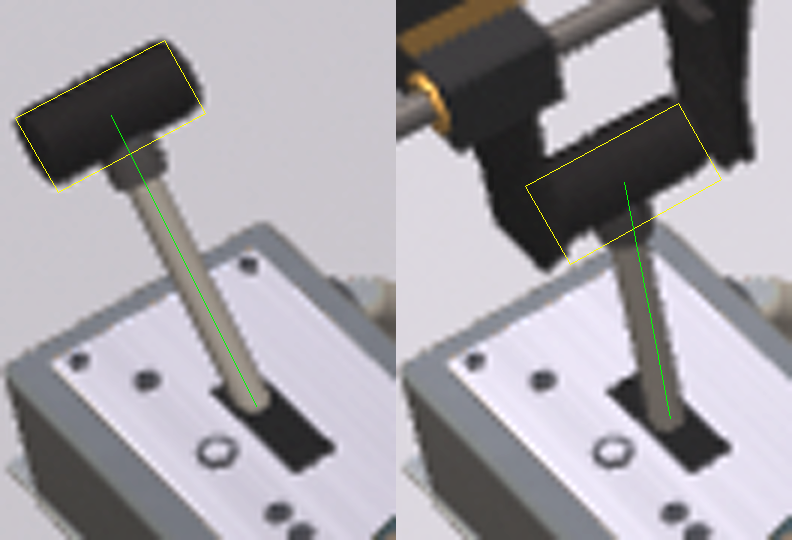

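```bash
python3 bar.py s9:-0.03 s9:-0.06 z12
```

```text
(no output)
```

View pics/z12.png

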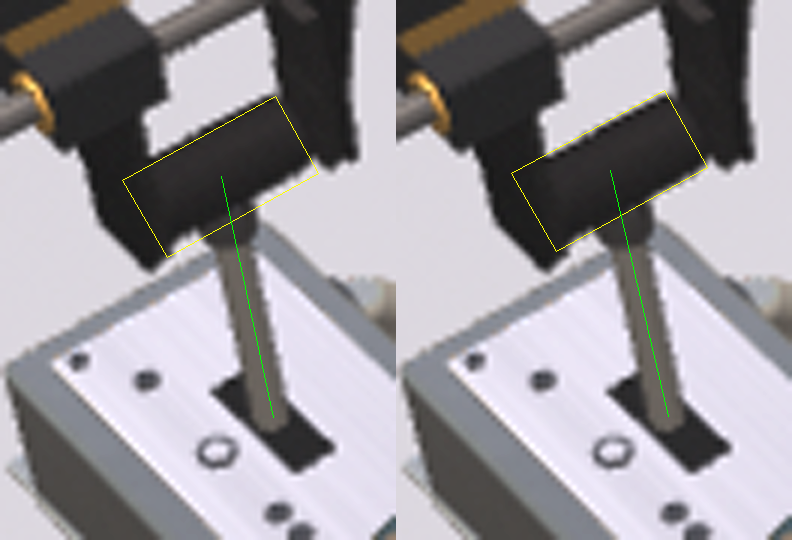

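Lever is within about 0.03 rad of upright: gripper travel says −0.003, the bar outline −0.03. I'll nudge it 1.5 mm and then hold still.

{"api": "jog_arm", "payload": {
  "commands": [
    {"translation":[0.2,-1.5,0],"twist":0},
    {"translation":[0,0,0],"twist":0},
    {"translation":[0,0,0],"twist":0},
    {"translation":[0,0,0],"twist":0},
    {"translation":[0,0,0],"twist":0},
    {"translation":[0,0,0],"twist":0},
    {"translation":[0,0,0],"twist":0},
    {"translation":[0,0,0],"twist":0},
    {"translation":[0,0,0],"twist":0},
    {"translation":[0,0,0],"twist":0},
    {"translation":[0,0,0],"twist":0},
    {"translation":[0,0,0],"twist":0},
    {"translation":[0,0,0],"twist":0},
    {"translation":[0,0,0],"twist":0},
    {"translation":[0,0,0],"twist":0},
    {"translation":[0,0,0],"twist":0},
    {"translation":[0,0,0],"twist":0},
    {"translation":[0,0,0],"twist":0}
  ]
}}

```text
time: 7.7
ee_pos: [0.417, 0.2214, 0.1164]
eef_rot: [-0.705, -0.048, 0.045, 0.706]
ft_force: [8.1, 4.0, 0.5]
width: 0.0457
```

{"api": "jog_arm", "payload": {
  "commands": [
    {"translation":[0,0,0],"twist":0},
    {"translation":[0,0,0],"twist":0},
    {"translation":[0,0,0],"twist":0},
    {"translation":[0,0,0],"twist":0},
    {"translation":[0,0,0],"twist":0},
    {"translation":[0,0,0],"twist":0},
    {"translation":[0,0,0],"twist":0},
    {"translation":[0,0,0],"twist":0},
    {"translation":[0,0,0],"twist":0},
    {"translation":[0,0,0],"twist":0},
    {"translation":[0,0,0],"twist":0},
    {"translation":[0,0,0],"twist":0},
    {"translation":[0,0,0],"twist":0}
  ]
}}

```text
time: 9.0
ee_pos: [0.4169, 0.2214, 0.1164]
eef_rot: [-0.705, -0.048, 0.045, 0.706]
ft_force: [6.7, 4.0, -0.4]
width: 0.0457
```

```bash
python3 ov.py 13; python3 bar.py s13:0 s13:-0.02 z14
```

```text
9.1 [0.41695299 0.22144491 0.11633762] 0.04542312265714335 [7.217369   3.30080624 0.05648075]
```

View pics/z14.png

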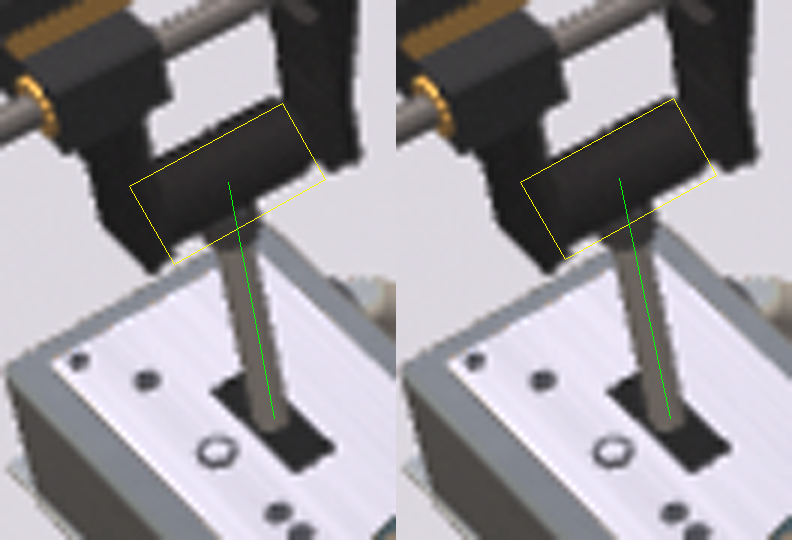

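View pics/t13.png

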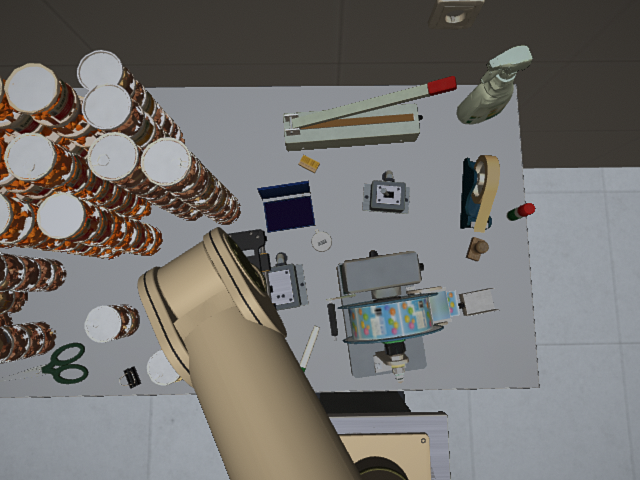

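{"api": "jog_arm", "payload": {
  "commands": [
    {"translation":[0.5,-3.0,0],"twist":0},
    {"translation":[0.8,-5.0,-0.3],"twist":0},
    {"translation":[0.8,-5.0,-0.6],"twist":0},
    {"translation":[0.8,-5.0,-0.8],"twist":0},
    {"translation":[0.8,-4.9,-1.2],"twist":0},
    {"translation":[0.8,-4.9,-1.4],"twist":0},
    {"translation":[0.8,-4.8,-1.7],"twist":0},
    {"translation":[0.7,-4.7,-1.9],"twist":0},
    {"translation":[0.7,-4.6,-2.1],"twist":0},
    {"translation":[0.7,-4.5,-2.3],"twist":0},
    {"translation":[0.7,-4.4,-2.5],"twist":0},
    {"translation":[0.7,-4.2,-2.6],"twist":0},
    {"translation":[0,0,0],"twist":0}
  ]
}}

```text
time: 10.4
ee_pos: [0.4257, 0.1647, 0.0991]
eef_rot: [-0.705, -0.048, 0.045, 0.706]
ft_force: [4.8, -4.7, 5.4]
width: 0.0459
```

{"api": "jog_arm", "payload": {
  "commands": [
    {"translation":[0.4,-2.5,-1.2],"twist":0},
    {"translation":[0.2,-1.5,0],"twist":0},
    {"translation":[0.2,-1.5,0],"twist":0},
    {"translation":[0,0,0],"twist":0}
  ]
}}

```text
time: 10.8
ee_pos: [0.4261, 0.1616, 0.0974]
eef_rot: [-0.704, -0.048, 0.045, 0.707]
ft_force: [8.0, 6.8, -4.8]
width: 0.0459
```

```bash
sed -i 's/\[185,165\]/[200,170]/' bar.py; python3 ov.py 15; python3 bar.py s15:0.6 s15:0.57 z16
```

```text
10.9 [0.42616846 0.16169339 0.09738627] 0.04586200510414638 [ 8.30825928  6.8408269  -5.03437525]
```

View pics/z16.png

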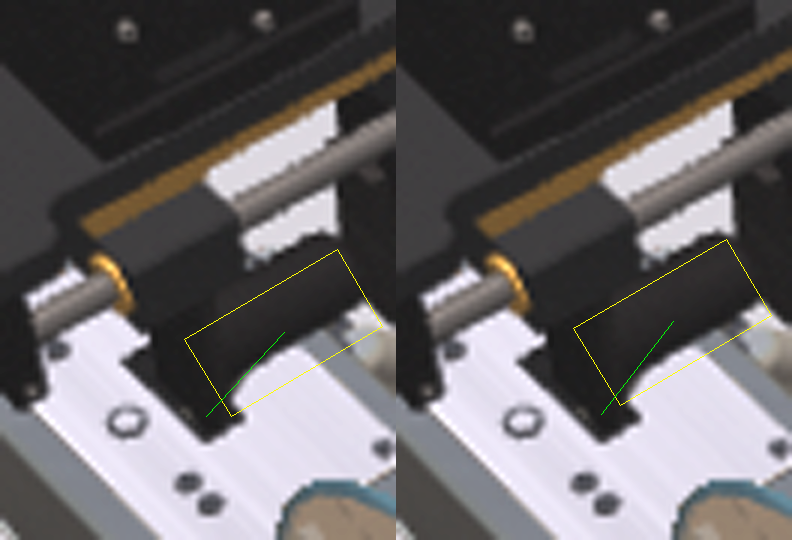

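{"api": "jog_arm", "payload": {
  "commands": [
    {"translation":[0.3,-2.0,-1.3],"twist":0},
    {"translation":[0.3,-2.0,-1.3],"twist":0},
    {"translation":[0,0,0],"twist":0},
    {"translation":[0,0,0],"twist":0}
  ]
}}

```text
time: 11.3
ee_pos: [0.4268, 0.1574, 0.0947]
eef_rot: [-0.705, -0.048, 0.045, 0.706]
ft_force: [8.6, 5.3, -6.1]
width: 0.0459
```

```bash
python3 ov.py 17; python3 bar.py s17:0.6 s17:0.57 z18
```

```text
11.4 [0.42681234 0.15737334 0.09469847] 0.04593195210289102 [ 8.70909783  6.04850262 -6.05081977]
```

View pics/z18.png

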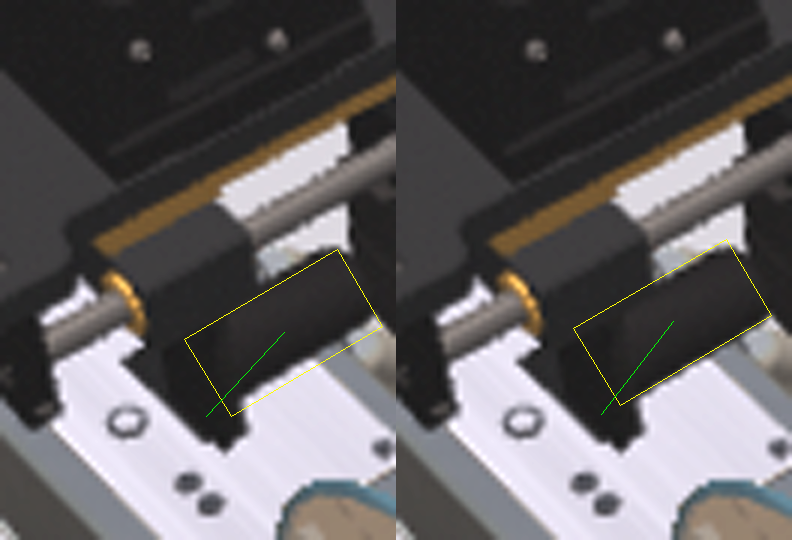

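{"api": "jog_arm", "payload": {
  "commands": [
    {"translation":[0.3,-2.0,-1.3],"twist":0},
    {"translation":[0.3,-2.0,-1.3],"twist":0},
    {"translation":[0.3,-2.0,-1.3],"twist":0},
    {"translation":[0,0,0],"twist":0},
    {"translation":[0,0,0],"twist":0}
  ]
}}

```text
time: 11.9
ee_pos: [0.4273, 0.1555, 0.0931]
eef_rot: [-0.703, -0.05, 0.046, 0.708]
ft_force: [-4.3, 15.9, 17.4]
width: 0.0456
```

```bash
python3 ov.py 19; python3 bar.py s19:0.6 s19:0.57 z20
```

```text
12.0 [0.42737356 0.1555014  0.09315727] 0.04541760490368001 [-4.67669102 16.40571257 18.40809871]
```

View pics/z20.png

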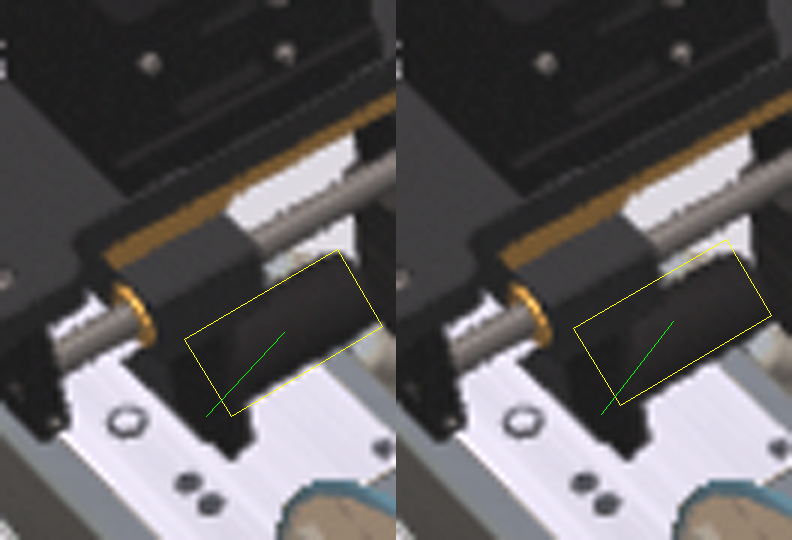

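The lever is at its stop: force rose to about 17 N and the bar outline matches +0.60. Releasing and retreating straight up.

{"api": "jog_arm", "payload": {
  "commands": [
    {"translation":[0,0,0],"twist":0},
    {"translation":[0,0,0],"twist":0},
    {"translation":[0,0,0],"twist":0},
    {"translation":[0,0,0],"twist":0},
    {"translation":[0,0,0],"twist":0},
    {"translation":[0,0,0],"twist":0}
  ],
  "grip": 0
}}

```text
time: 12.6
ee_pos: [0.4258, 0.1495, 0.09]
eef_rot: [0.706, 0.046, -0.047, -0.705]
ft_force: [-1.0, -0.3, -0.0]
width: 0.0834
```

```bash
python3 ov.py 21; python3 bar.py s21:0.6 s21:0.57 z22
```

```text
12.7 [0.42589337 0.14960612 0.09010311] 0.08603690942663118 [0.81814092 0.25319779 0.49909515]
```

View pics/z22.png

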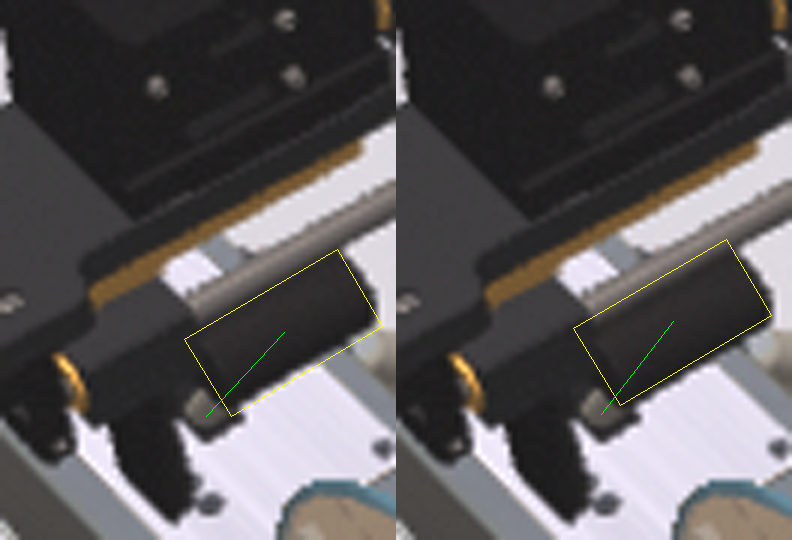

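{"api": "jog_arm", "payload": {
  "commands": [
    {"translation":[0,0,10],"twist":0},
    {"translation":[0,0,20],"twist":0},
    {"translation":[0,0,25],"twist":0},
    {"translation":[0,0,25],"twist":0},
    {"translation":[0,0,25],"twist":0},
    {"translation":[-3,20,25],"twist":0},
    {"translation":[-10,30,20],"twist":0},
    {"translation":[-10,35,10],"twist":0},
    {"translation":[-10,35,10],"twist":0},
    {"translation":[-10,35,0],"twist":0},
    {"translation":[0,0,0],"twist":0},
    {"translation":[0,0,0],"twist":0}
  ]
}}

```text
time: 13.9
ee_pos: [0.3827, 0.3049, 0.2605]
eef_rot: [0.706, 0.047, -0.047, -0.705]
ft_force: [0.8, -1.2, 0.5]
width: 0.0869
```

```bash
python3 ov.py 23; python3 bar.py s23:0.6 s23:0.57 z24
```

```text
14.0 [0.38344875 0.30365546 0.2605116 ] 0.08683537845841238 [-0.02530987  0.0187356   0.02081458]
```

View pics/z24.png

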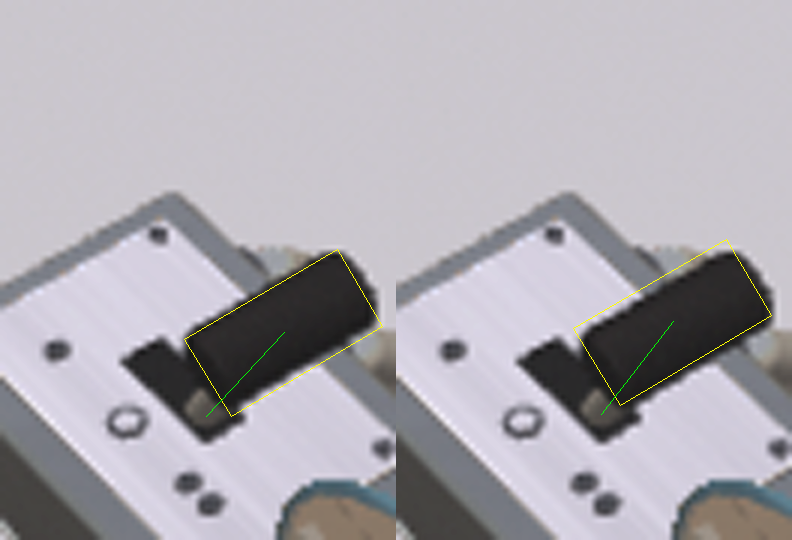

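View pics/t23.png

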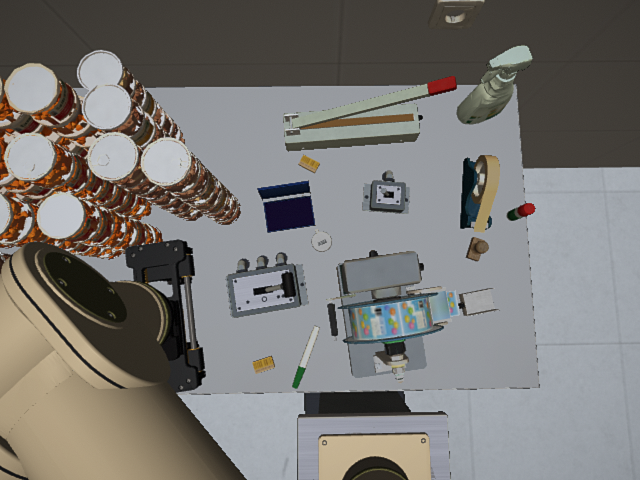

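View pics/s23.png

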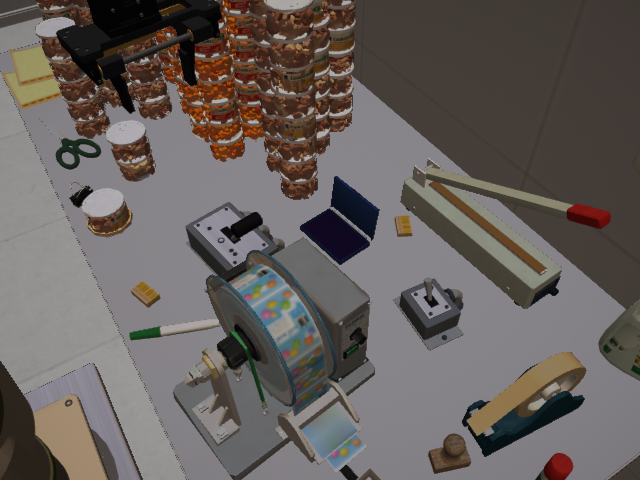

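Run:
```python
from fit import *
im=cv2.imread('pics/t23.png'); g=im[265:305,275:300].max(2)<50
n,l,st,ce=cv2.connectedComponentsWithStats(g.astype('uint8')); i=1+st[1:,4].argmax(); print(st[i],ce[i]+[275,265])
f=lambda x:np.concatenate([proj(b,W(x,(i*x[3],j*x[4],.061)))-t for (i,j),t in zip(sg,tp)])
qb=least_squares(f,q).x
for t in(.5,.55,.6): print(t,proj(b,pt(qb,t,.105)).round(1))
```

```text
[  6   7  15  25 283] [288.07773852 284.69611307]
0.5 [283.8 285.7]
0.55 [286.3 285.3]
0.6 [288.7 285. ]
```

Run:
```python
from h import *
cv2.imwrite('pics/z25.png',cv2.resize(cv2.imread('pics/t23.png')[250:325,215:315],(800,600),interpolation=2))
```

```text
(no output)
```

View pics/z25.png

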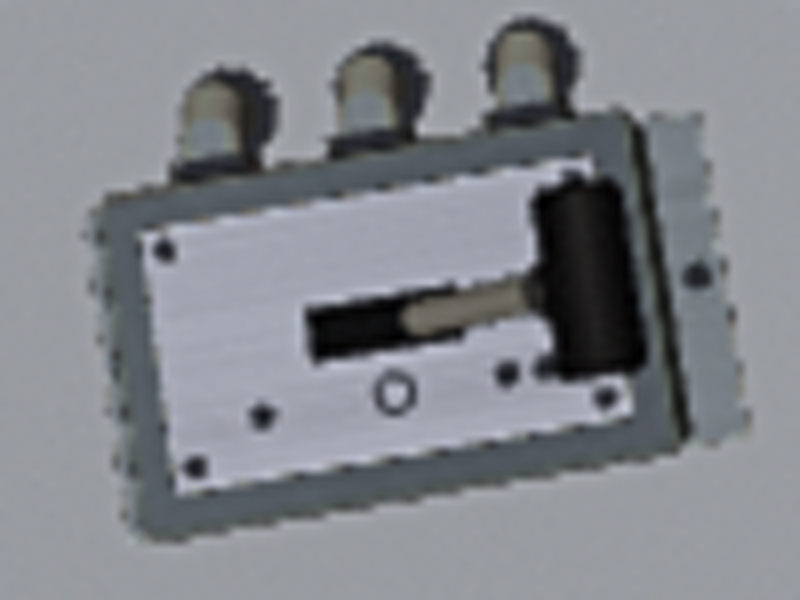

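Top view puts the bar centre at (288.7, 284.7), which matches +0.60. The arm is clear and the small toggle looks the same, so I'm handing in.

```bash
python3 -c "
from bench import *
print(close_job())"
```

```text
the job is handed in; nothing more can be done
None
```

The bench is changed over to the right-hand feed, and I handed the job in at about 14 s of the 38 s allowed. I pinched the T-handle end to end, brought it from the left stop (about −0.60) to upright and held it there about 3 s. Then I took it to the opposite stop, let go and moved the arm clear.

- **Final position:** both cameras show the lever at about +0.59 to +0.60 after release. At the stop the force rose to roughly 17 N, and after retreat it read about zero. The small switch was not touched and looks unchanged; nothing else in the pictures had moved.
- **Upright angle:** this is the least certain figure. Gripper travel to the upright gave about +0.01, the rod's slope in the image gave 0, and the handle outline gave −0.02. The travel across to the far stop came out about 8 mm longer than the geometry predicts, probably slip or give at the pads. So the lever stood within about 0.03 rad of upright during the hold.
- **Finger tips:** in the images the finger tips end 15–19 mm above the reported TCP. I lowered the grasp 12 mm to allow for this.

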